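# Swap out the flat battery of the low-noise supply

### The job

The battery in the microscope's low-noise supply is flat: slide the yellow safety catch fully aside and press the red release button it uncovers right down, so that the battery springs part-way out. Draw it straight out by its orange end, lay it flat on the blue mat and let go; then take it again round its middle and lower it, without dropping it, into the charger, contact end to the contact block, so that it sits flat between the cheeks. Do not disturb the canister, the bottle or the screwdriver.

Things in the scene. Friction and masses are not known exactly. Their poses are not given: they have to be found in the camera images.
- bay_mouth (a point): Fixed off-white supply, 220 mm deep, 180 wide, 66 high, on the table. This point: centre of the battery bay's mouth in its front face, 25 mm above the table. x axis: level, into the bay; y: across (the box reaches 90 mm either side); z up. Bay: 56 mm wide, floor 6 mm and roof 50 mm above the table, battery inside up to 148 mm deep.
- catch (a joint): Yellow safety catch on top of the supply: a sliding shutter, 42 x 38 mm, over the red button. Metres of slide along the +y axis of bay_mouth: near 0 = button covered, 0.048 = fully aside at its stop, button free. It moves with about 2 N, does not spring back and stays where it is left.
- catch_ridge (a point): Centre of the thumb ridge standing on the yellow shutter: 34 mm along x, 12 mm thick along y, 18 mm high (83 to 101 mm above the table), axes as bay_mouth; moves with the catch. The shutter's flat top, 38 mm wide in y, is 83 mm above the table; the supply's top is at 66 mm.
- release (a joint): Red release button (a rocker latch): angle in rad, 0 = up, 0.22 = fully pressed (cap 7 mm lower). The latch lets go near 0.15 (5 mm down), so press it to the bottom: 6 to 14 N; the button springs back by itself. When it lets go, a spring pushes the battery 32 mm out of the bay.
- release_top (a point): Centre of the top of the red button's cap, 24 x 24 mm, 76 mm above the table, standing 10 mm proud of the supply's top; 72 mm behind the mouth on the bay's centre line. Pressed straight down. Covered by the catch at the start.
- battery_center (a point): Centre of the battery, half-way up (19 mm above its underside): grey block 160 mm long (x), 52 wide (y), 38 high, 0.3 to 0.45 kg. -x end: orange ribbed pull end; +x end: contact end, a 32 mm long step 30 mm high with black rib and brass contacts. Latched in the bay, the orange end stands 13 mm out of the mouth; sprung out, about 44 mm.
- battery_contacts (a point): Middle of the battery's contact end face, 80 mm along +x from battery_center, 19 mm above the underside.
- mat: Fixed blue rubber mat, 280 mm (x) by 190 mm (y), 4 mm thick; origin at the centre of its underside, on the table.
- charger_seat (a point): Centre of the seat floor of the fixed charger (black base 212 x 86 mm, grey cheeks), 14 mm above the table. +x: along the seat to the contact block. The battery lies here, +x along +x, centre 33 mm above the table. Side cheeks, 59 mm apart, flared tops 43 mm above the table, hold only the ends of the battery (47 to 83 mm from here); the middle 94 mm is free for fingers.
- canister: Bystander: clear objective canister with a black cap, 46 mm across, 74 mm high, loose; origin at the centre of its underside.
- cleaner: Bystander: white bottle with a blue cap, 48 mm across, 130 mm high, loose; origin at the centre of its underside.
- driver: Bystander: screwdriver lying on the table, 170 mm long, loose.
- charger_block (a point): Top centre of the charger's grey contact block (two small lamps), 50 mm above the table, 98.5 mm along +x from charger_seat. Its near face is 83.5 mm from charger_seat; a low stop, 36 mm above the table, closes the other end of the seat at the same distance.
Mind the look-alikes: they are no part of the job. Leave any purple or turquoise look-alike of the part that bears charger_seat alone.

How it is judged:
By the outcome, as a careful person would: the job done as asked, in the order asked, and still so for the second after the job is handed in, with the robot touching nothing.
It also fails if it takes over 67 s, if anything falls off the work surface, if the arm or the gripper's body presses on something with over 40 N, if the wrist force passes 120 N, or if a joint passes its speed limit or range.

### The arm

A 7-joint arm with a two-finger parallel gripper is mounted at the origin on the work surface. World frame = base frame: x ahead of the robot, y to its left, z up, the work surface at z = 0. Lengths are in m, angles in rad, forces in N, time in s.
With the tool pointing down it reaches from about 0.425 to 0.925 m from the base axis. Payload 6.8 kg.
Tool frame: the origin (TCP) lies on the centre line of the jaws, within the pads' length; the fingertips stand 25 mm ahead of it and the grasp point (between the pads) lies 6 mm ahead of it (nose_length is the x of the fingertips in the tool frame, in m); x points along the fingers, z is the direction in which the jaws open and shut, and the axes are right-handed (so a half turn about x gives the same grasp; the last joint's range is limited). The gripper opens to 85 mm and grips with 20 to 120 N. Pads are 22 mm wide; open, the fingers measure 114 mm over their backs; the gripper's body (76 mm by 85 mm) begins 54 mm behind the grasp point. The pads swing forward as they close: fully open they stand 13 mm farther back than shut.
Start: joints at [1.038, 0.477, 0.022, 1.555, -0.011, 1.109, -0.083], TCP at [0.278, -0.615, 0.256] pointing down, gripper open.
Joint ranges: [-2.96, 2.96], [-0.34, 2.1], [-1.41, 1.46], [0.24, 2.44], [-1.37, 4.51], [0.17, 1.92], [-2.96, 2.96]. Speed limits (rad/s): [2.39, 2.39, 3.14, 3.14, 3.14, 3.14, 3.14].

### API

Orientations are given as a unit quaternion [x, y, z, w].
In Python, from workcell import observe, capture, camera_info, job_done, recognise, nose_length gives the robot as it stands. The module is installed in compiled form; this text tells all that it offers.
- The arm moves only by the tool send_rows, never from a script. Its argument "motion" is a list of rows, each an object with "xyz": the shift along the tool's x, y, z in m, a list of three; "delta_rot": the turn, a rotation vector about the tool's x, y, z in degrees, a list of three. A call has 1 to 12 rows; each row shifts and turns the pose as measured when the row begins, along the tool's axes as they then stand; what a row does not reach is not made up. A row lasts 1/10 s, in which the tool goes at most 50 mm and 8.59 degrees, less where a joint would pass 70% of its speed; a pose out of reach is approached as far as the arm can. A call is refused whole if a number of a shift passes 0.05 or a number of a turn 8.59, either way. A call with a gripper value outside its range is refused whole. "hand" is the opening in per cent of the stroke, from 0 (shut) to 100 (fully open), set as the call begins (left out, the last holds). The fingers move at their own pace and stop on an object; "grip_force" is the grip in N (left out, the last holds). Time passes only in rows, so rows that do not move let the fingers close. It gives the time, the measured TCP pose, the force and the opening at its end, in the units of the state.
- observe(): the state, without advancing time (a new reading comes with each control period).
- capture(name): name is "side" or "top"; returns (picture, depth): 480x640x3 uint8, red, green, blue; 480x640 float32, m along the optical axis (not along the pixel's ray), 0 where there is no reading.
- camera_info(name): a dict with "fovy" (degrees; the focal length in pixels is half the picture's height over the tangent of half this angle, whatever the lens; pixels are square), "cx", "cy" (the principal point, pixels), "R" (3x3) and "t" (3): a world point X has camera coordinates R X + t. Camera axes: x right, y down, z forward; pixel columns grow to the right and rows downward; lengths in m; the calibration is good to about 2 mm. A picture is of the moment at which its call begins. camera_info takes no time and is no camera call.
- job_done(): hands the job in, once; it reports no verdict.
Trained networks look in the newest picture that a camera, given by its name, has taken for a name from the list of things; names that differ only in an ending like _2 or _b are one class to them, and where a whole thing is asked for, a point or a joint stands for the part that bears it (a point fixed in the world has none). Each returns a list of dicts, best first, with "conf" (0 to 1); they miss things now and then, are a little off and sometimes report something else, mostly with a low value. They report only what shows in the picture. A call takes as long as a camera call. They do not tell look-alikes from the thing itself.
- recognise(camera, query): "box" ([left, top, right, bottom] in pixels, round what is visible of it).
The state is a dict: "time_s": time; "q": joint angles; "dq": joint speeds; "joint_efforts": joint torques, N m; "tcp_pos": TCP position; "eef_rot": TCP orientation; "ft_force": force on the tool from outside, world axes, zero at the start; "wrist_torque": the same for the moment, N m; "gripper_width": finger opening in m.
Only numpy, scipy, OpenCV 4.12 (cv2) and the standard library are available. Lean on these libraries where they do the work, as an engineer would, in place of code of your own. Each camera call takes 0.05 s, during which the arm holds its last target. There are 200 camera calls.

## Working session

There is one attempt and no reset: what is moved stays moved. The work goes in short steps, Python scripts to look and compute and a tool call to move; the robot and the scene stay as the last step left them, time stands still between calls to the robot, and variables do not carry over. Pictures are saved under pics/ and viewed, about 8 in all and at most 12, crops included, and the job is handed in when it is done.

Besides the shell and the picture viewer there is one more tool, called after "Emit:" as name([rows], argument=value, ...), one row to a line, values as JSON. send_rows: Moves the arm, as the interface text tells. Its arguments: {"type":"object","properties":{"motion":{"type":"array","items":{"type":"object","properties":{"xyz":{"type":"array","items":{"type":"number"}},"delta_rot":{"type":"array","items":{"type":"number"}}}}},"hand":{"type":"number"},"grip_force":{"type":"number"}},"required":["motion"]}

```bash
mkdir -p pics; cat > h.py <<'E'
import numpy as np, cv2
from workcell import *
from scipy.spatial.transform import Rotation as Rn
def cam(n):
    c=camera_info(n); f=240/np.tan(np.radians(c["fovy"])/2)
    return f,c["cx"],c["cy"],np.array(c["R"]),np.array(c["t"])
def cloud(n,d):
    f,cx,cy,R,t=cam(n); v,u=np.mgrid[0:480,0:640]
    P=np.stack([(u-cx)/f*d,(v-cy)/f*d,d],-1)
    W=(P-t)@R; W[d==0]=np.nan; return W
def proj(n,X):
    f,cx,cy,R,t=cam(n); p=np.atleast_2d(X)@R.T+t
    return np.c_[p[:,0]/p[:,2]*f+cx,p[:,1]/p[:,2]*f+cy]
def st():
    s=observe(); print(s["time_s"],np.round(s["tcp_pos"],4),np.round(s["eef_rot"],4),np.round(s["ft_force"],1),round(s["gripper_width"],4)); return s
def shot(n,name):
    p,d=capture(n); cv2.imwrite(f"pics/{name}.png",p[:,:,::-1]); np.savez(f"pics/{name}.npz",p=p,d=d); return p,d
E
python3 - <<'E'
from h import *
s=st(); print(Rn.from_quat(s["eef_rot"]).as_matrix().round(3)); print(nose_length if not callable(nose_length) else nose_length())
for n in("top","side"):
    c=camera_info(n);R=np.array(c["R"]);print(n,c["fovy"],c["cx"],c["cy"],(-R.T@np.array(c["t"])).round(3),R.round(2).tolist())
    shot(n,n+"0")
    for q in("bay_mouth","catch","catch_ridge","release","battery_center","mat","charger_seat","charger_block","canister","cleaner","driver"):
        print(q,[(np.round(r["box"]).astype(int).tolist(),round(r["conf"],2)) for r in recognise(n,q)][:3])
E
```

```text
0.0 [ 0.278  -0.6145  0.2553] [ 0.3837  0.5947 -0.383   0.5936] [-0.5 -1.2  0.2] 0.0858
[[-0.001  0.911  0.412]
 [ 0.002  0.412 -0.911]
 [-1.    -0.    -0.002]]
0.025
top 53.639888969911745 326.2966501420255 236.65950297002394 [ 0.491 -0.044  1.002] [[0.0, -1.0, 0.04], [-1.0, -0.01, -0.06], [0.06, -0.04, -1.0]]
bay_mouth [([82, 187, 206, 279], 0.62)]
catch [([148, 223, 174, 245], 0.95), ([388, 173, 432, 277], 0.73)]
catch_ridge [([151, 220, 173, 242], 0.6), ([200, 222, 212, 248], 0.44)]
release []
battery_center [([198, 224, 215, 245], 0.77)]
mat [([252, 173, 346, 313], 0.64)]
charger_seat [([391, 172, 434, 273], 0.84), ([482, 174, 532, 279], 0.64), ([415, 318, 483, 425], 0.6)]
charger_block [([420, 314, 486, 426], 0.93), ([389, 174, 432, 276], 0.83), ([480, 177, 531, 279], 0.69)]
canister [([245, 103, 267, 134], 0.74), ([148, 222, 177, 245], 0.68), ([367, 96, 409, 168], 0.53)]
cleaner [([311, 110, 334, 142], 0.72)]
driver [([366, 95, 409, 165], 0.57)]
side 45.194821649171416 317.3809441557962 243.13356707725512 [0.255 0.911 0.647] [[-0.96, -0.29, -0.01], [-0.13, 0.47, -0.87], [0.26, -0.84, -0.49]]
bay_mouth [([170, 309, 331, 454], 0.78)]
catch [([248, 320, 280, 351], 0.79)]
catch_ridge [([284, 207, 381, 246], 0.62), ([246, 321, 280, 348], 0.6)]
release []
battery_center []
mat [([240, 259, 399, 326], 0.9)]
charger_seat [([314, 176, 398, 212], 0.73), ([285, 207, 381, 246], 0.61), ([417, 208, 517, 242], 0.59)]
charger_block [([287, 206, 382, 247], 0.86), ([418, 208, 516, 244], 0.83), ([312, 172, 399, 210], 0.58)]
canister [([173, 256, 200, 297], 0.65)]
cleaner [([209, 207, 236, 265], 0.84)]
driver [([225, 214, 258, 234], 0.8), ([247, 319, 282, 350], 0.35)]
```

View pics/top0.png

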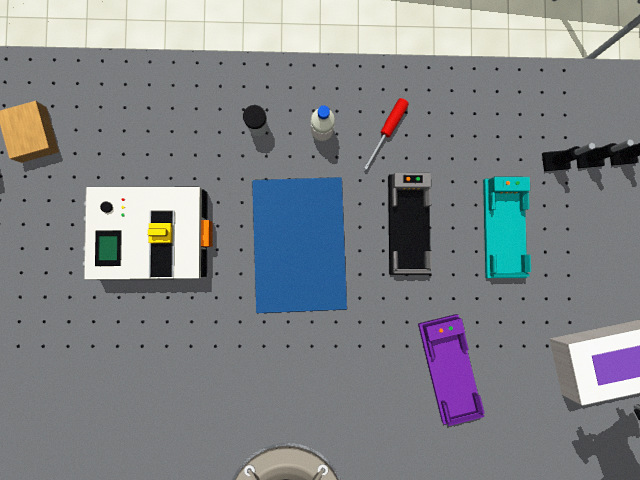

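View pics/side0.png

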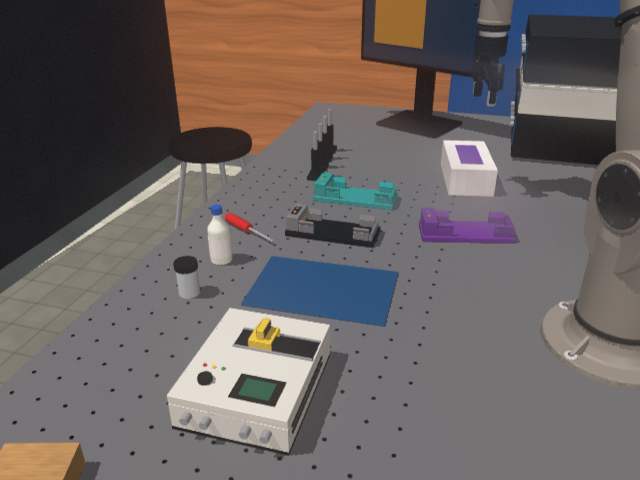

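The top view shows the supply at about (143,233) with its mouth facing right. The yellow catch is at (160,233), the mat at (300,245), and the true black/grey charger at (410,225) with its block at the upper end. The side view agrees; the purple and turquoise chargers are the look-alikes. Next I measure from the depth in both views.

```bash
cat > m.py <<'E'
from h import *
def seg(n,name):
    z=np.load(f"pics/{name}.npz"); p=z["p"].astype(int); W=cloud(n,z["d"]); return p,cv2.cvtColor(z["p"],cv2.COLOR_RGB2HSV).astype(int),W
def stat(l,W,m):
    Q=W[m]; Q=Q[~np.isnan(Q[:,0])]
    if len(Q)<4: print(l,len(Q));return
    r=cv2.minAreaRect((Q[:,:2]*1000).astype(np.float32))
    print(l,len(Q),"med",np.median(Q,0).round(4),"lo",np.percentile(Q,2,0).round(3),"hi",np.percentile(Q,98,0).round(3),"rect",np.round(r[0],1),np.round(r[1],1),round(r[2],1))
E
python3 - <<'E'
from m import *
for n in("top","side"):
    p,h,W=seg(n,n+"0"); H,S,V=h[...,0],h[...,1],h[...,2]; z=W[...,2]; x=W[...,0]; y=W[...,1]
    print(n)
    reg=(y>.15)&(y<.5)&(x>.3)&(x<.7)
    yel=reg&(H>22)&(H<33)&(S>150)
    stat("yellow",W,yel&(z>.055)); stat("ridge",W,yel&(z>.093)); stat("orange",W,(y>.1)&(y<.5)&(x>.35)&(x<.65)&(H>5)&(H<18)&(S>170)&(z<.06))
    stat("supplytop",W,reg&(z>.058)&(z<.075))
    stat("mat",W,(H>100)&(H<115)&(S>150)&(abs(y)<.25)&(x>.3)&(x<.8)&(z<.02))
    c=(y<-.08)&(y>-.25)&(x>.38)&(x<.66)&(z>.008)&(S<60)
    stat("charger",W,c); stat("chgtop",W,c&(z>.036)&(z<.06)); stat("block",W,c&(z>.045)&(z<.06)); stat("floor",W,c&(z>.009)&(z<.02))
    stat("stop",W,c&(z>.03)&(z<.04)&(x<.47))
E
```

```text
top
yellow 455 med [0.5497 0.2412 0.083 ] lo [0.532 0.223 0.073] hi [0.568 0.264 0.103] rect [560.9 274.9] [116.5  48.2] 70.9
ridge 133 med [0.5515 0.2434 0.0999] lo [0.544 0.228 0.095] hi [0.557 0.26  0.104] rect [550.8 243.8] [13.4 33.6] 0.5
orange 294 med [0.552  0.164  0.0426] lo [0.526 0.159 0.016] hi [0.578 0.174 0.046] rect [527.2 294.5] [ 93.9 298.5] 20.2
supplytop 9987 med [0.5503 0.2873 0.0653] lo [0.465 0.176 0.062] hi [0.638 0.388 0.069] rect [551.5 283.1] [179.3 222.3] 0.5
mat 11819 med [ 0.5309 -0.0214  0.003 ] lo [ 0.399 -0.113 -0.001] hi [0.666 0.069 0.007] rect [534.5 -80.8] [280.4 308.8] 1.7
charger 1461 med [ 0.5674 -0.2296  0.0138] lo [ 0.473 -0.249  0.01 ] hi [ 0.657 -0.213  0.049] rect [ 565.3 -230. ] [189.   39.9] 0.0
chgtop 201 med [ 0.6494 -0.2213  0.043 ] lo [ 0.477 -0.249  0.036] hi [ 0.659 -0.216  0.052] rect [ 567.6 -232.2] [ 34.  184.4] 89.4
block 84 med [ 0.6546 -0.2333  0.0489] lo [ 0.65  -0.25   0.046] hi [ 0.659 -0.217  0.052] rect [ 654.4 -233.5] [33.  10.7] 86.9
floor 1101 med [ 0.5652 -0.2318  0.0131] lo [ 0.473 -0.249  0.01 ] hi [ 0.65  -0.213  0
[... 385 characters left out ...]
4 0.07 ] rect [550. 285.] [181.4 224.5] 0.7
mat 4163 med [ 0.477  -0.0376  0.0048] lo [ 0.397 -0.112  0.002] hi [0.62  0.06  0.007] rect [530.5 -20.4] [273.1 189.5] 2.6
charger 1162 med [ 0.5706 -0.2163  0.0164] lo [ 0.473 -0.248  0.009] hi [ 0.658 -0.207  0.051] rect [ 564.4 -226.8] [191.   46.2] 0.1
chgtop 191 med [ 0.6385 -0.217   0.0422] lo [ 0.475 -0.248  0.037] hi [ 0.659 -0.211  0.052] rect [ 566.6 -229.5] [186.1  41.3] 0.3
block 57 med [ 0.653  -0.2272  0.0499] lo [ 0.647 -0.25   0.045] hi [ 0.66  -0.211  0.053] rect [ 653.5 -229.1] [12.4 41.3] 0.3
floor 652 med [ 0.5647 -0.2169  0.0145] lo [ 0.472 -0.249  0.009] hi [ 0.653 -0.206  0.019] rect [ 564.1 -226.9] [190.6  46. ] 0.2
stop 0
```

```bash
cat >> h.py <<'E'
import json
def plan(target,yaw,n=None,vmax=.048):
    """rows (tool axes) to world target with tool y at heading yaw deg, tool x down"""
    s=st(); p=np.array(s["tcp_pos"]); R0=Rn.from_quat(s["eef_rot"])
    c,sn=np.cos(np.radians(yaw)),np.sin(np.radians(yaw))
    Rt=Rn.from_matrix(np.array([[0,c,sn],[0,sn,-c],[-1,0,0]]))
    rv=(R0.inv()*Rt).as_rotvec(degrees=True); d=np.array(target)-p
    k=n or int(max(1,np.ceil(np.linalg.norm(d)/vmax),np.ceil(np.linalg.norm(rv)/8.3)))
    print(k,"rows; d",d.round(4),"rv",rv.round(2))
    for i in range(k):
        Ri=R0*Rn.from_rotvec(rv*i/k,degrees=True)
        print(json.dumps({"xyz":np.round(Ri.inv().apply(d/k),4).tolist(),"delta_rot":np.round(rv/k,2).tolist()}))
E
python3 - <<'E'
from m import *
for n in("top","side"):
    p,h,W=seg(n,n+"0"); H,S,V=h[...,0],h[...,1],h[...,2]; z=W[...,2]; x=W[...,0]; y=W[...,1]
    c=(y<-.17)&(y>-.33)&(x>.38)&(x<.72)&(z>.008)&(S<60)
    stat("charger",W,c); stat("chgtop",W,c&(z>.036)&(z<.06)); stat("block",W,c&(z>.045)&(z<.06)); stat("floor",W,c&(z>.009)&(z<.02))
    s=(y>.15)&(y<.42)&(x>.4)&(x<.7)&(z>.06)&(z<.07)&(V>150)&(S<60)
    stat("sup",W,s)
plan([.55,.245,.17],90.5)
E
```

```text
charger 3458 med [ 0.5765 -0.2522  0.0142] lo [ 0.475 -0.293  0.01 ] hi [ 0.677 -0.213  0.051] rect [ 597.8 -247. ] [265.9 112.3] 10.1
chgtop 724 med [ 0.6548 -0.2537  0.0475] lo [ 0.484 -0.292  0.036] hi [ 0.679 -0.216  0.052] rect [ 578.3 -254.4] [204.9  76.2] 0.6
block 443 med [ 0.6632 -0.2517  0.0492] lo [ 0.65  -0.289  0.046] hi [ 0.68  -0.217  0.053] rect [ 593.1 -253.3] [174.2  74.2] 0.5
floor 2352 med [ 0.5654 -0.2509  0.0131] lo [ 0.473 -0.294  0.01 ] hi [ 0.656 -0.213  0.018] rect [ 597.4 -244.4] [265.9 107.1] 10.1
sup 7705 med [0.5654 0.2887 0.0651] lo [0.464 0.177 0.062] hi [0.639 0.389 0.069] rect [551.3 283.1] [178.8 222.1] 0.6
charger 2257 med [ 0.584  -0.2329  0.0176] lo [ 0.473 -0.29   0.009] hi [ 0.675 -0.207  0.052] rect [ 596.5 -244.6] [265.5 110.8] 8.6
chgtop 484 med [ 0.6486 -0.2372  0.0429] lo [ 0.475 -0.289  0.036] hi [ 0.677 -0.211  0.053] rect [ 576.2 -250.9] [206.5  81.6] 1.6
block 200 med [ 0.6598 -0.2415  0.0506] lo [ 0.647 -0.285  0.045] hi [ 0.677 -0.212  0.053] rect [ 582.9 -245.7] [ 81.4 191.7] 88.3
floor 1188 med [ 0.5689 -0.2378  0.0148] lo [ 0.471 
[... 932 characters left out ...]
rot": [-3.48, 0.0, -0.0]}
{"xyz": [0.0045, 0.0454, -0.0137], "delta_rot": [-3.48, 0.0, -0.0]}
{"xyz": [0.0045, 0.0462, -0.0109], "delta_rot": [-3.48, 0.0, -0.0]}
{"xyz": [0.0045, 0.0468, -0.0081], "delta_rot": [-3.48, 0.0, -0.0]}
{"xyz": [0.0045, 0.0472, -0.0052], "delta_rot": [-3.48, 0.0, -0.0]}
{"xyz": [0.0045, 0.0474, -0.0024], "delta_rot": [-3.48, 0.0, -0.0]}
{"xyz": [0.0045, 0.0475, 0.0005], "delta_rot": [-3.48, 0.0, -0.0]}
{"xyz": [0.0045, 0.0473, 0.0034], "delta_rot": [-3.48, 0.0, -0.0]}
{"xyz": [0.0045, 0.0471, 0.0063], "delta_rot": [-3.48, 0.0, -0.0]}
{"xyz": [0.0045, 0.0466, 0.0091], "delta_rot": [-3.48, 0.0, -0.0]}
{"xyz": [0.0045, 0.0459, 0.0119], "delta_rot": [-3.48, 0.0, -0.0]}
```

Emit:
send_rows([
  {"xyz": [0,0.032,-0.035],"delta_rot": [-3.5,0,0]},
  {"xyz": [0,0.034,-0.033],"delta_rot": [-3.5,0,0]},
  {"xyz": [0,0.036,-0.031],"delta_rot": [-3.5,0,0]},
  {"xyz": [0,0.038,-0.029],"delta_rot": [-3.5,0,0]},
  {"xyz": [0,0.039,-0.027],"delta_rot": [-3.5,0,0]},
  {"xyz": [0,0.041,-0.024],"delta_rot": [-3.5,0,0]},
  {"xyz": [0,0.042,-0.022],"delta_rot": [-3.5,0,0]},
  {"xyz": [0,0.0435,-0.019],"delta_rot": [-3.5,0,0]},
  {"xyz": [0,0.0445,-0.016],"delta_rot": [-3.5,0,0]},
  {"xyz": [0,0.0455,-0.014],"delta_rot": [-3.5,0,0]},
  {"xyz": [0,0.046,-0.011],"delta_rot": [-3.5,0,0]},
  {"xyz": [0,0.047,-0.008],"delta_rot": [-3.5,0,0]},
], hand=45, grip_force=20)

```text
time_s: 2.4
tcp_pos: [0.4484, -0.0586, 0.2554]
eef_rot: [0.137, 0.691, -0.143, 0.696]
ft_force: [1.2, -0.8, -0.2]
gripper_width: 0.0379
```

```bash
python3 -c "
from h import *
plan([.55,.245,.17],90.5)"
```

```text
2.4 [ 0.4484 -0.0586  0.2554] [ 0.1367  0.6907 -0.1429  0.6955] [ 1.2 -0.8 -0.2] 0.0379
7 rows; d [ 0.1016  0.3036 -0.0854] rv [-23.3    0.39   0.5 ]
{"xyz": [0.0118, 0.0457, -0.0035], "delta_rot": [-3.33, 0.06, 0.07]}
{"xyz": [0.0119, 0.0458, -0.0009], "delta_rot": [-3.33, 0.06, 0.07]}
{"xyz": [0.012, 0.0458, 0.0018], "delta_rot": [-3.33, 0.06, 0.07]}
{"xyz": [0.012, 0.0456, 0.0045], "delta_rot": [-3.33, 0.06, 0.07]}
{"xyz": [0.0121, 0.0452, 0.0071], "delta_rot": [-3.33, 0.06, 0.07]}
{"xyz": [0.0121, 0.0447, 0.0098], "delta_rot": [-3.33, 0.06, 0.07]}
{"xyz": [0.0122, 0.044, 0.0123], "delta_rot": [-3.33, 0.06, 0.07]}
```

Emit:
send_rows([
  {"xyz": [0.012,0.0457,-0.0035],"delta_rot": [-3.35,0.06,0.07]},
  {"xyz": [0.012,0.0458,-0.001],"delta_rot": [-3.35,0.06,0.07]},
  {"xyz": [0.012,0.0458,0.002],"delta_rot": [-3.35,0.06,0.07]},
  {"xyz": [0.012,0.0456,0.0045],"delta_rot": [-3.35,0.06,0.07]},
  {"xyz": [0.012,0.045,0.007],"delta_rot": [-3.35,0.06,0.07]},
  {"xyz": [0.012,0.0447,0.01],"delta_rot": [-3.35,0.06,0.07]},
  {"xyz": [0.012,0.044,0.012],"delta_rot": [-3.35,0.06,0.07]},
  {"xyz": [0,0,0],"delta_rot": [0,0,0]},
])

```text
time_s: 3.2
tcp_pos: [0.5525, 0.2654, 0.1701]
eef_rot: [-0.011, 0.704, 0.013, 0.71]
ft_force: [-1.3, -0.1, -0.7]
gripper_width: 0.0385
```

```bash
python3 -c "
from h import *
plan([.55,.245,.112],90.5)"
```

```text
3.2 [0.5525 0.2654 0.1701] [-0.0106  0.704   0.0134  0.71  ] [-1.3 -0.1 -0.7] 0.0385
2 rows; d [-0.0025 -0.0204 -0.0581] rv [ 1.45  0.49 -0.23]
{"xyz": [0.029, -0.0103, -0.0018], "delta_rot": [0.72, 0.24, -0.11]}
{"xyz": [0.029, -0.0102, -0.0016], "delta_rot": [0.72, 0.24, -0.11]}
```

Emit:
send_rows([
  {"xyz": [0,-0.012,-0.0015],"delta_rot": [1,0.3,-0.1]},
  {"xyz": [0.015,-0.006,-0.001],"delta_rot": [0.4,0.2,-0.1]},
  {"xyz": [0.015,-0.002,0],"delta_rot": [0,0,0]},
  {"xyz": [0.01,0,0],"delta_rot": [0,0,0]},
  {"xyz": [0.003,0,0],"delta_rot": [0,0,0]},
])

```text
time_s: 3.7
tcp_pos: [0.5506, 0.2386, 0.1233]
eef_rot: [-0.002, 0.708, -0.001, 0.707]
ft_force: [-0.3, 0.5, -0.8]
gripper_width: 0.0384
```

```bash
python3 -c "
from h import *
plan([.55,.245,.112],90.5)"
```

```text
3.7 [0.5506 0.2386 0.1233] [-1.800e-03  7.075e-01 -7.000e-04  7.067e-01] [-0.3  0.5 -0.8] 0.0384
1 rows; d [-0.0006  0.0064 -0.0113] rv [-0.41 -0.07  0.21]
{"xyz": [0.0113, 0.0065, -0.0006], "delta_rot": [-0.41, -0.07, 0.21]}
```

Emit:
send_rows([
  {"xyz": [0.006,0.004,0],"delta_rot": [-0.4,0,0.2]},
  {"xyz": [0.003,0.001,0],"delta_rot": [0,0,0]},
  {"xyz": [0.001,0,0],"delta_rot": [0,0,0]},
  {"xyz": [0,0,0],"delta_rot": [0,0,0]},
])

```text
time_s: 4.1
tcp_pos: [0.5506, 0.2432, 0.1122]
eef_rot: [-0.003, 0.708, 0.003, 0.707]
ft_force: [0.4, -0.1, -0.2]
gripper_width: 0.0384
```

Emit:
send_rows([
  {"xyz": [0,0,0]},
  {"xyz": [0,0,0]},
  {"xyz": [0,0,0]},
  {"xyz": [0,0,0]},
], hand=5, grip_force=20)

```text
schema error: expected keys xyz, delta_rot
```

Emit:
send_rows([
  {"xyz": [0,0,0],"delta_rot": [0,0,0]},
  {"xyz": [0,0,0],"delta_rot": [0,0,0]},
  {"xyz": [0,0,0],"delta_rot": [0,0,0]},
  {"xyz": [0,0,0],"delta_rot": [0,0,0]},
], hand=5, grip_force=20)

```text
time_s: 4.5
tcp_pos: [0.5507, 0.2437, 0.1128]
eef_rot: [-0.003, 0.707, 0.003, 0.707]
ft_force: [0.2, -0.1, -2.0]
gripper_width: 0.0112
```

Emit:
send_rows([
  {"xyz": [0,0,-0.005],"delta_rot": [0,0,0]},
  {"xyz": [0,0,-0.008],"delta_rot": [0,0,0]},
  {"xyz": [0,0,-0.008],"delta_rot": [0,0,0]},
  {"xyz": [0,0,-0.008],"delta_rot": [0,0,0]},
  {"xyz": [0,0,-0.006],"delta_rot": [0,0,0]},
  {"xyz": [0,0,-0.004],"delta_rot": [0,0,0]},
  {"xyz": [0,0,-0.002],"delta_rot": [0,0,0]},
])

```text
time_s: 5.2
tcp_pos: [0.5072, 0.243, 0.1128]
eef_rot: [-0.003, 0.706, 0.003, 0.708]
ft_force: [1.5, 1.1, -4.5]
gripper_width: 0.0113
```

Emit:
send_rows([
  {"xyz": [0,0,-0.003],"delta_rot": [0,0,0]},
  {"xyz": [0,0,-0.003],"delta_rot": [0,0,0]},
  {"xyz": [0,0,-0.004],"delta_rot": [0,0,0]},
])

```text
time_s: 5.5
tcp_pos: [0.5024, 0.2429, 0.113]
eef_rot: [-0.001, 0.703, 0.004, 0.711]
ft_force: [18.4, 3.0, -20.3]
gripper_width: 0.0113
```

Emit:
send_rows([
  {"xyz": [0,0,0.002],"delta_rot": [0,0,0]},
  {"xyz": [0,0,0],"delta_rot": [0,0,0]},
  {"xyz": [0,0,0],"delta_rot": [0,0,0]},
  {"xyz": [-0.01,0,0],"delta_rot": [0,0.3,0]},
  {"xyz": [-0.015,0,0],"delta_rot": [0,0,0]},
  {"xyz": [-0.01,0,0],"delta_rot": [0,0,0]},
  {"xyz": [-0.005,0,0],"delta_rot": [0,0,0]},
  {"xyz": [0,0,0],"delta_rot": [0,0,0]},
], hand=35)

```text
time_s: 6.3
tcp_pos: [0.5032, 0.2437, 0.1585]
eef_rot: [-0.001, 0.705, 0.004, 0.709]
ft_force: [0.3, 0.4, -0.0]
gripper_width: 0.0298
```

```bash
python3 - <<'E'
from m import *
plan([.551,.2445,.135],90.5)
for n in("top","side"): shot(n,n+"1")
for n in("top","side"):
    p,h,W=seg(n,n+"1"); H,S,V=h[...,0],h[...,1],h[...,2]; z=W[...,2]; x=W[...,0]; y=W[...,1]
    reg=(y>.19)&(y<.3)&(x>.45)&(x<.62)
    stat("yellow",W,reg&(H>22)&(H<33)&(S>150)&(z>.07)&(z<.11)); stat("red",W,reg&((H<6)|(H>174))&(S>150)&(z>.05)&(z<.1))
E
```

```text
6.3 [0.5032 0.2437 0.1585] [-6.000e-04  7.048e-01  4.500e-03  7.094e-01] [ 0.3  0.4 -0. ] 0.0298
2 rows; d [ 0.0478  0.0008 -0.0235] rv [-0.09  0.38 -0.31]
{"xyz": [0.0119, 0.0001, 0.0238], "delta_rot": [-0.04, 0.19, -0.16]}
{"xyz": [0.0118, 0.0002, 0.0239], "delta_rot": [-0.04, 0.19, -0.16]}
yellow 438 med [0.5029 0.2395 0.0833] lo [0.486 0.223 0.075] hi [0.522 0.263 0.102] rect [503.9 243.4] [36.5 42.2] 0.3
red 236 med [0.5514 0.2431 0.0734] lo [0.538 0.231 0.064] hi [0.566 0.26  0.078] rect [551.9 245.3] [27.7 30.1] 0.5
yellow 184 med [0.506  0.2587 0.0843] lo [0.485 0.231 0.082] hi [0.521 0.267 0.103] rect [503.2 246.8] [41.1 37.1] 89.4
red 213 med [0.5501 0.2534 0.0764] lo [0.539 0.235 0.068] hi [0.563 0.259 0.079] rect [552.3 247.3] [27.9 26.6] 0.2
```

Emit:
send_rows([
  {"xyz": [0,0,0.012],"delta_rot": [0,0.4,-0.3]},
  {"xyz": [0,0,0.018],"delta_rot": [0,0,0]},
  {"xyz": [0.005,0.0005,0.01],"delta_rot": [0,0,0]},
  {"xyz": [0.012,0,0.004],"delta_rot": [0,0,0]},
  {"xyz": [0.012,0,0],"delta_rot": [0,0,0]},
  {"xyz": [0.006,0,0],"delta_rot": [0,0,0]},
  {"xyz": [0.002,0,0],"delta_rot": [0,0,0]},
  {"xyz": [0,0,0],"delta_rot": [0,0,0]},
], hand=0)

```text
time_s: 7.2
tcp_pos: [0.5434, 0.2429, 0.113]
eef_rot: [-0.005, 0.711, 0.002, 0.703]
ft_force: [-0.8, -0.1, -0.3]
gripper_width: 0.0001
```

Emit:
send_rows([
  {"xyz": [0,0.001,0.006],"delta_rot": [0,-0.6,0]},
  {"xyz": [0.003,0,0.001],"delta_rot": [0,0,0]},
  {"xyz": [0.004,0,0],"delta_rot": [0,0,0]},
  {"xyz": [0.004,0,0],"delta_rot": [0,0,0]},
  {"xyz": [0.004,0,0],"delta_rot": [0,0,0]},
])

```text
time_s: 7.7
tcp_pos: [0.5517, 0.2433, 0.099]
eef_rot: [-0.006, 0.706, 0.001, 0.708]
ft_force: [-3.8, -9.1, 14.7]
gripper_width: -0.0
```

Emit:
send_rows([
  {"xyz": [0.004,0,0],"delta_rot": [0,0,0]},
  {"xyz": [0.004,0,0],"delta_rot": [0,0,0]},
  {"xyz": [0.004,0,0],"delta_rot": [0,0,0]},
])

```text
time_s: 8.0
tcp_pos: [0.5524, 0.2393, 0.0924]
eef_rot: [-0.008, 0.706, -0.004, 0.709]
ft_force: [-14.1, -8.1, 45.0]
gripper_width: -0.0003
```

Emit:
send_rows([
  {"xyz": [-0.01,0,0],"delta_rot": [0,0,0]},
  {"xyz": [-0.025,0,0],"delta_rot": [0,0,0]},
  {"xyz": [-0.025,-0.005,0],"delta_rot": [0,0,0]},
  {"xyz": [-0.01,-0.02,0],"delta_rot": [0,0,0]},
  {"xyz": [0,-0.025,0],"delta_rot": [0,0,0]},
  {"xyz": [0,-0.02,0],"delta_rot": [0,0,0]},
  {"xyz": [0,-0.01,0],"delta_rot": [0,0,0]},
  {"xyz": [0,-0.002,0],"delta_rot": [0,0,0]},
  {"xyz": [0,0,0],"delta_rot": [0,0,0]},
], hand=100)

```text
time_s: 8.9
tcp_pos: [0.5529, 0.1583, 0.1681]
eef_rot: [-0.008, 0.704, -0.002, 0.71]
ft_force: [-0.5, 0.3, -0.7]
gripper_width: 0.0855
```

```bash
python3 - <<'E'
from m import *
for n in("top","side"): shot(n,n+"2")
for n in("top","side"):
    p,h,W=seg(n,n+"2"); H,S,V=h[...,0],h[...,1],h[...,2]; z=W[...,2]; x=W[...,0]; y=W[...,1]
    stat("orange",W,(y>.08)&(y<.18)&(x>.45)&(x<.65)&(H>5)&(H<18)&(S>150)&(z<.06)&(z>.01))
    stat("orangetop",W,(y>.08)&(y<.18)&(x>.45)&(x<.65)&(H>5)&(H<18)&(S>150)&(z<.055)&(z>.036))
plan([.5505,.148,.034],90.3)
E
```

```text
orange 364 med [0.5524 0.1353 0.0426] lo [0.527 0.127 0.012] hi [0.578 0.148 0.047] rect [538.3 141.7] [34.6 84.6] 74.9
orangetop 297 med [0.5541 0.1376 0.0432] lo [0.528 0.127 0.037] hi [0.578 0.148 0.047] rect [553.3 137.6] [50.7 21.9] 0.6
orange 157 med [0.5524 0.1364 0.0451] lo [0.527 0.129 0.043] hi [0.578 0.145 0.047] rect [552.2 136.1] [52.7 19.4] 1.5
orangetop 157 med [0.5524 0.1364 0.0451] lo [0.527 0.129 0.043] hi [0.578 0.145 0.047] rect [552.2 136.1] [52.7 19.4] 1.5
9.0 [0.5527 0.1591 0.168 ] [-0.0081  0.7041 -0.0013  0.71  ] [-0.2 -0.8 -0.3] 0.0852
3 rows; d [-0.0022 -0.0111 -0.134 ] rv [0.25 0.48 0.76]
{"xyz": [0.0447, -0.0031, -0.0011], "delta_rot": [0.08, 0.16, 0.25]}
{"xyz": [0.0447, -0.0033, -0.001], "delta_rot": [0.08, 0.16, 0.25]}
{"xyz": [0.0447, -0.0035, -0.0009], "delta_rot": [0.08, 0.16, 0.25]}
```

View pics/top2.png

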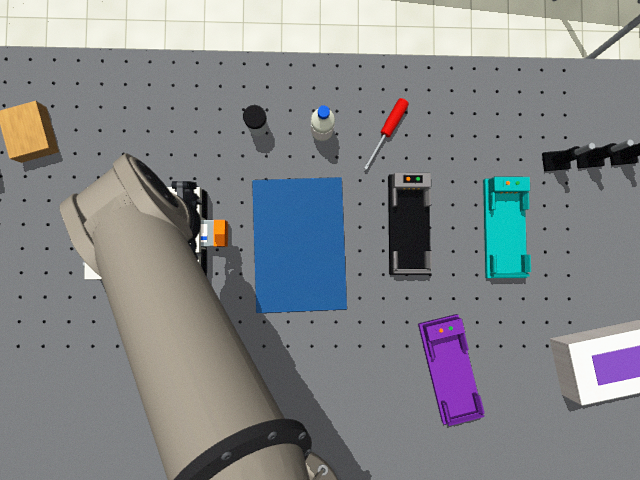

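The battery has sprung out: its orange end is at (220,233), which is y 0.127–0.148, with its centre at x 0.5525. I grasp there.

Emit:
send_rows([
  {"xyz": [0.01,-0.009,0],"delta_rot": [0.3,0.4,0.5]},
  {"xyz": [0.025,-0.008,0],"delta_rot": [0,0,0.2]},
  {"xyz": [0.03,-0.002,0],"delta_rot": [0,0,0]},
  {"xyz": [0.03,0,0],"delta_rot": [0,0,0]},
  {"xyz": [0.02,0,0],"delta_rot": [0,0,0]},
  {"xyz": [0.008,0,0],"delta_rot": [0,0,0]},
  {"xyz": [0,0,0],"delta_rot": [0,0,0]},
  {"xyz": [0,0,0],"delta_rot": [0,0,0]},
])

```text
time_s: 9.8
tcp_pos: [0.5528, 0.1413, 0.0378]
eef_rot: [-0.002, 0.707, 0.004, 0.707]
ft_force: [0.1, 0.2, -0.1]
gripper_width: 0.0851
```

```bash
python3 -c "
from h import *
plan([.5525,.140,.033],90.3)"
```

```text
9.8 [0.5528 0.1413 0.0378] [-0.0017  0.7075  0.0041  0.7067] [ 0.1  0.2 -0.1] 0.0851
1 rows; d [-0.0003 -0.0013 -0.0048] rv [ 0.17 -0.06 -0.19]
{"xyz": [0.0048, -0.0013, -0.0003], "delta_rot": [0.17, -0.06, -0.19]}
```

Emit:
send_rows([
  {"xyz": [0.005,-0.001,0],"delta_rot": [0,0,0]},
  {"xyz": [0.001,0,0],"delta_rot": [0,0,0]},
  {"xyz": [0,0,0],"delta_rot": [0,0,0]},
])

```text
time_s: 10.1
tcp_pos: [0.5545, 0.1409, 0.0337]
eef_rot: [-0.001, 0.706, 0.005, 0.708]
ft_force: [-0.1, -0.5, 0.2]
gripper_width: 0.0853
```

Emit:
send_rows([
  {"xyz": [0,0,0],"delta_rot": [0,0,0]},
  {"xyz": [0,0,0],"delta_rot": [0,0,0]},
  {"xyz": [0,0,0],"delta_rot": [0,0,0]},
  {"xyz": [0,0,0],"delta_rot": [0,0,0]},
  {"xyz": [0,0,0],"delta_rot": [0,0,0]},
], hand=40, grip_force=90)

```text
time_s: 10.6
tcp_pos: [0.5548, 0.141, 0.0353]
eef_rot: [-0.001, 0.705, 0.004, 0.709]
ft_force: [0.4, 1.0, -1.2]
gripper_width: 0.0511
```

Emit:
send_rows([
  {"xyz": [0,-0.005,0],"delta_rot": [0,0,0]},
  {"xyz": [0,-0.01,0],"delta_rot": [0,0,0]},
  {"xyz": [0,-0.012,0],"delta_rot": [0,0,0]},
  {"xyz": [0,-0.012,0],"delta_rot": [0,0,0]},
  {"xyz": [0,-0.01,0],"delta_rot": [0,0,0]},
])

```text
time_s: 11.1
tcp_pos: [0.5553, 0.0907, 0.035]
eef_rot: [-0.001, 0.705, 0.006, 0.709]
ft_force: [-0.5, 1.8, -1.2]
gripper_width: 0.051
```

Emit:
send_rows([
  {"xyz": [0,-0.01,0],"delta_rot": [0,0,0]},
  {"xyz": [0,-0.014,0],"delta_rot": [0,0,0]},
  {"xyz": [0,-0.016,0],"delta_rot": [0,0,0]},
  {"xyz": [0,-0.016,0],"delta_rot": [0,0,0]},
  {"xyz": [0,-0.014,0],"delta_rot": [0,0,0]},
  {"xyz": [0,-0.01,0],"delta_rot": [0,0,0]},
  {"xyz": [0,-0.004,0],"delta_rot": [0,0,0]},
  {"xyz": [0,0,0],"delta_rot": [0,0,0]},
])

```text
time_s: 11.9
tcp_pos: [0.5547, -0.0063, 0.0334]
eef_rot: [0.0, 0.706, 0.003, 0.708]
ft_force: [-1.0, 0.3, -0.7]
gripper_width: 0.0507
```

```bash
python3 - <<'E'
from m import *
shot("side","side3"); st()
p,h,W=seg("side","side3")
cv2.imwrite("pics/c3.png",cv2.resize(p[200:440,140:460].astype(np.uint8)[:,:,::-1],None,fx=2,fy=2))
E
```

```text
11.95 [ 0.5547 -0.0061  0.0334] [-2.000e-04  7.062e-01  2.800e-03  7.080e-01] [-0.1 -2.6 -0.3] 0.0512
```

View pics/c3.png

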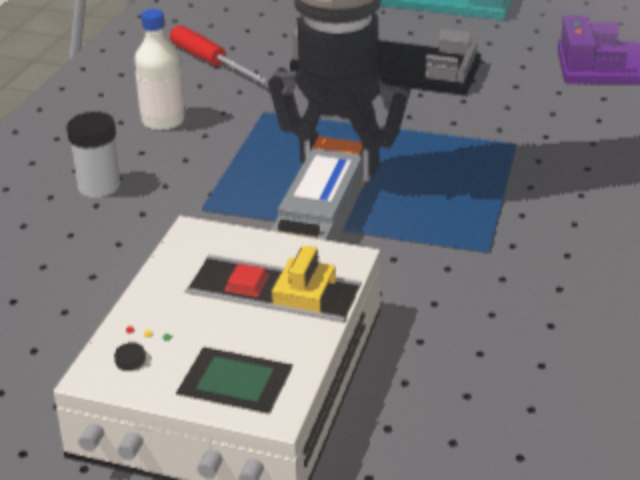

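The battery is fully out, with its contact end at crop (300,228), clear of the supply. Next I lift it, move it back and turn it by −90°.

Emit:
send_rows([
  {"xyz": [-0.015,0,0],"delta_rot": [0,0,0]},
  {"xyz": [-0.025,0,-0.01],"delta_rot": [0,0,0]},
  {"xyz": [-0.015,0,-0.025],"delta_rot": [0,0,0]},
  {"xyz": [-0.005,0,-0.025],"delta_rot": [3,0,0]},
  {"xyz": [0,0,-0.01],"delta_rot": [6,0,0]},
  {"xyz": [0,0,0],"delta_rot": [8,0,0]},
  {"xyz": [0,0,0],"delta_rot": [8,0,0]},
  {"xyz": [0,0,0],"delta_rot": [8,0,0]},
  {"xyz": [0,0,0],"delta_rot": [8,0,0]},
  {"xyz": [0,0,0],"delta_rot": [8,0,0]},
  {"xyz": [0,0,0],"delta_rot": [8,0,0]},
  {"xyz": [0,0,0],"delta_rot": [6,0,0]},
])

```text
time_s: 13.15
tcp_pos: [0.4789, 0.0039, 0.1045]
eef_rot: [0.377, 0.6, -0.373, 0.599]
ft_force: [-0.6, -0.2, -4.5]
gripper_width: 0.0507
```

```bash
python3 -c "
from h import *
plan([.463,-.02,.07],0)"
```

```text
13.15 [0.4789 0.0039 0.1045] [ 0.3774  0.5997 -0.3734  0.5987] [-0.6 -0.2 -4.5] 0.0507
4 rows; d [-0.0159 -0.0239 -0.0345] rv [25.87 -0.29 -0.17]
{"xyz": [0.0086, -0.0062, 0.0037], "delta_rot": [6.47, -0.07, -0.04]}
{"xyz": [0.0086, -0.0058, 0.0043], "delta_rot": [6.47, -0.07, -0.04]}
{"xyz": [0.0086, -0.0052, 0.0049], "delta_rot": [6.47, -0.07, -0.04]}
{"xyz": [0.0086, -0.0046, 0.0055], "delta_rot": [6.47, -0.07, -0.04]}
```

Emit:
send_rows([
  {"xyz": [0.003,-0.006,0.004],"delta_rot": [6,0,0]},
  {"xyz": [0.005,-0.006,0.005],"delta_rot": [6,0,0]},
  {"xyz": [0.008,-0.004,0.005],"delta_rot": [5,0,0]},
  {"xyz": [0.006,-0.001,0.004],"delta_rot": [3,0,0]},
  {"xyz": [0.002,0,0.001],"delta_rot": [1,0,0]},
  {"xyz": [0,0,0],"delta_rot": [0,0,0]},
])

```text
time_s: 13.75
tcp_pos: [0.4671, -0.0133, 0.0843]
eef_rot: [0.483, 0.521, -0.477, 0.518]
ft_force: [0.1, -0.0, -3.9]
gripper_width: 0.0507
```

```bash
python3 - <<'E'
from m import *
plan([.463,-.02,.045],0)
shot("side","side4")
p,h,W=seg("side","side4")
cv2.imwrite("pics/c4.png",cv2.resize(p[180:340,200:440].astype(np.uint8)[:,:,::-1],None,fx=3,fy=3))
E
```

```text
13.75 [ 0.4671 -0.0133  0.0843] [ 0.4826  0.5211 -0.4767  0.5179] [ 0.1 -0.  -3.9] 0.0507
1 rows; d [-0.0041 -0.0067 -0.0393] rv [ 4.57 -0.52 -0.15]
{"xyz": [0.0392, -0.0047, 0.0067], "delta_rot": [4.57, -0.52, -0.15]}
```

View pics/c4.png

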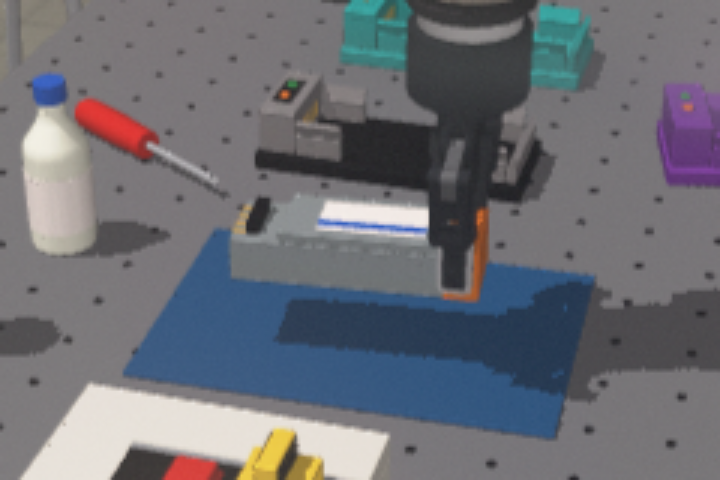

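The battery is held level over the mat: contacts at crop (250,215), orange end at (470,260). Lowering.

Emit:
send_rows([
  {"xyz": [0.01,-0.003,0.004],"delta_rot": [2.5,-0.3,0]},
  {"xyz": [0.014,-0.001,0.002],"delta_rot": [1.3,-0.2,0]},
  {"xyz": [0.01,0,0],"delta_rot": [0.3,0,0]},
  {"xyz": [0.005,0,0],"delta_rot": [0,0,0]},
  {"xyz": [0.003,0,0],"delta_rot": [0,0,0]},
  {"xyz": [0.002,0,0],"delta_rot": [0,0,0]},
])

```text
time_s: 14.4
tcp_pos: [0.4666, -0.0163, 0.0415]
eef_rot: [0.499, 0.503, -0.493, 0.505]
ft_force: [0.8, -0.7, -3.5]
gripper_width: 0.0508
```

Emit:
send_rows([
  {"xyz": [0.003,0,0],"delta_rot": [0.4,-0.3,0]},
  {"xyz": [0.003,0,0],"delta_rot": [0,0,0]},
  {"xyz": [0.002,0,0],"delta_rot": [0,0,0]},
  {"xyz": [0.002,0,0],"delta_rot": [0,0,0]},
])

```text
time_s: 14.8
tcp_pos: [0.4674, -0.016, 0.0331]
eef_rot: [0.499, 0.499, -0.496, 0.505]
ft_force: [-15.9, 0.2, 56.7]
gripper_width: 0.051
```

Emit:
send_rows([
  {"xyz": [-0.001,0,0],"delta_rot": [0,0,0]},
  {"xyz": [-0.0005,0,0],"delta_rot": [0,0,0]},
  {"xyz": [0,0,0],"delta_rot": [0,0,0]},
])

```text
time_s: 15.1
tcp_pos: [0.4681, -0.0159, 0.0356]
eef_rot: [0.5, 0.499, -0.496, 0.506]
ft_force: [-0.2, -0.9, -3.9]
gripper_width: 0.0509
```

Emit:
send_rows([
  {"xyz": [0,0,0],"delta_rot": [0,0,0]},
  {"xyz": [0,0,0],"delta_rot": [0,0,0]},
  {"xyz": [0,0,0],"delta_rot": [0,0,0]},
  {"xyz": [0,0,0],"delta_rot": [0,0,0]},
  {"xyz": [-0.015,0,0],"delta_rot": [0,0,0]},
  {"xyz": [-0.03,0,0],"delta_rot": [0,0,0]},
  {"xyz": [-0.04,0,0],"delta_rot": [0,0,0]},
  {"xyz": [-0.03,0.01,0],"delta_rot": [0,0,0]},
  {"xyz": [-0.01,0.02,0],"delta_rot": [0,0,0]},
  {"xyz": [0,0.02,0],"delta_rot": [0,0,0]},
  {"xyz": [0,0.01,0],"delta_rot": [0,0,0]},
  {"xyz": [0,0,0],"delta_rot": [0,0,0]},
], hand=100)

```text
time_s: 16.3
tcp_pos: [0.5296, -0.0149, 0.1672]
eef_rot: [0.501, 0.498, -0.495, 0.507]
ft_force: [0.5, -0.0, -0.6]
gripper_width: 0.0855
```

```bash
python3 - <<'E'
from m import *
st()
for n in("top","side"): shot(n,n+"5")
for n in("top","side"):
    p,h,W=seg(n,n+"5"); H,S,V=h[...,0],h[...,1],h[...,2]; z=W[...,2]; x=W[...,0]; y=W[...,1]
    b=(y>-.1)&(y<.06)&(x>.38)&(x<.68)
    stat("orange",W,b&(H>5)&(H<18)&(S>150)&(z<.055)&(z>.01))
    stat("bat",W,b&(z>.03)&(z<.05)); stat("all",W,b&(z>.02)&(z<.055))
    c=(y<-.19)&(y>-.31)&(x>.44)&(x<.70)&(S<60)
    stat("chgall",W,c&(z>.008)&(z<.06)); stat("block",W,c&(z>.045)&(z<.06)&(x>.62)); stat("cheek",W,c&(z>.032)&(z<.06)&(x<.52))
p=seg("top","top5")[0]
cv2.imwrite("pics/c5.png",cv2.resize(p[150:330,240:450].astype(np.uint8)[:,:,::-1],None,fx=3,fy=3))
E
```

```text
16.3 [ 0.5296 -0.0149  0.1672] [ 0.5008  0.4978 -0.4947  0.5067] [ 0.5 -0.  -0.6] 0.0855
orange 0
bat 3
all 3
chgall 3375 med [ 0.5761 -0.2523  0.0142] lo [ 0.475 -0.293  0.01 ] hi [ 0.676 -0.213  0.051] rect [ 575.7 -253.7] [209.7  86. ] 0.4
block 436 med [ 0.6632 -0.2517  0.0493] lo [ 0.65  -0.289  0.046] hi [ 0.68  -0.217  0.053] rect [ 664.7 -252.7] [31.  74.4] 0.6
cheek 232 med [ 0.4909 -0.2729  0.0365] lo [ 0.475 -0.292  0.032] hi [ 0.518 -0.217  0.044] rect [ 497.1 -254.7] [43.1 76.2] 0.3
orange 331 med [4.619e-01 4.000e-04 4.130e-02] lo [ 0.453 -0.038  0.012] hi [0.475 0.014 0.045] rect [464.7 -14.3] [22.4 59.3] 2.0
bat 1529 med [ 0.5267 -0.0013  0.0422] lo [ 0.455 -0.037  0.031] hi [0.61  0.017 0.045] rect [534.6 -11.3] [162.3  60. ] 2.2
all 1882 med [0.5268 0.0055 0.0413] lo [ 0.454 -0.036  0.021] hi [0.61  0.018 0.045] rect [534.6 -11.3] [162.3  60. ] 2.2
chgall 1906 med [ 0.5619 -0.2245  0.0169] lo [ 0.472 -0.291  0.009] hi [ 0.675 -0.207  0.052] rect [ 574.4 -250.6] [211.6  93.1] 0.6
block 194 med [ 0.6604 -0.2387  0.0507] lo [ 0.648 -0.283  0.046] hi [ 0.677 -0.211  0.053] rect [ 664.4 -249.5] [38.7 83.7] 10.8
cheek 202 med [ 0.4954 -0.253   0.037 ] lo [ 0.473 -0.29   0.032] hi [ 0.518 -0.212  0.044] rect [ 494.8 -250.7] [82.  46.4] 89.4
```

View pics/c5.png

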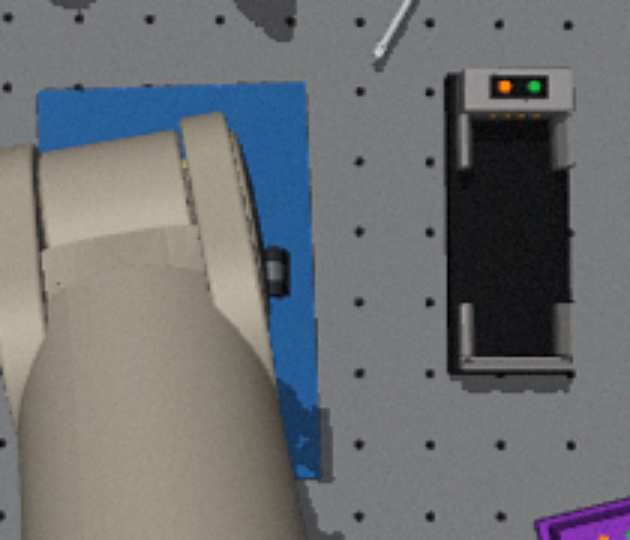

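The top crop shows the charger clear: block at (515,88), cheeks at x≈465 and 560, stop at (515,362). The battery is hidden by the arm; the side cloud gives its centre as (0.534, −0.014). I regrasp at the middle.

Emit:
send_rows([
  {"xyz": [0.015,0.003,0],"delta_rot": [0.3,0,0]},
  {"xyz": [0.03,0,0],"delta_rot": [0,0,0]},
  {"xyz": [0.03,0,0],"delta_rot": [0,0,0]},
  {"xyz": [0.02,0,0],"delta_rot": [0,0,0]},
  {"xyz": [0.01,0,0],"delta_rot": [0,0,0]},
  {"xyz": [0.005,0,0],"delta_rot": [0,0,0]},
  {"xyz": [0,0,0],"delta_rot": [0,0,0]},
])

```text
time_s: 17.1
tcp_pos: [0.5256, -0.0156, 0.0467]
eef_rot: [0.499, 0.499, -0.499, 0.503]
ft_force: [-0.0, -0.4, 0.3]
gripper_width: 0.0855
```

```bash
python3 - <<'E'
from m import *
plan([.534,-.0155,.036],0)
z=np.load("pics/top5.npz"); g=cv2.cvtColor(z["p"],cv2.COLOR_RGB2GRAY).astype(float)
f,cx,cy,R,t=cam("top")
def ray(u,v,h):
    d=R.T@np.array([(u-cx)/f,(v-cy)/f,1]); c=-R.T@t; return (c+d*(h-c[2])/d[2]).round(4)
for lab,rows in(("cheekfar",range(192,203)),("cheeknear",range(254,266))):
    print(lab,np.round(g[list(rows)].mean(0)[384:438]).astype(int).tolist())
print("col",np.round(g[:,405:415].mean(1)[168:282]).astype(int).tolist())
for u,v,h in((410,187,.05),(397,197,.043),(424,197,.043),(397,260,.043),(424,260,.043),(410,269,.036)): print(u,v,ray(u,v,h))
E
```

```text
17.1 [ 0.5256 -0.0156  0.0467] [ 0.4993  0.4989 -0.4991  0.5027] [-0.  -0.4  0.3] 0.0855
1 rows; d [ 0.0084  0.0001 -0.0107] rv [ 0.19  0.2  -0.23]
{"xyz": [0.0108, 0.0084, -0.0001], "delta_rot": [0.19, 0.2, -0.23]}
cheekfar [119, 121, 123, 116, 48, 7, 22, 26, 58, 91, 141, 121, 65, 34, 15, 17, 18, 17, 18, 18, 18, 19, 18, 17, 17, 17, 16, 19, 17, 17, 18, 17, 16, 18, 16, 16, 17, 16, 18, 33, 58, 78, 96, 94, 96, 116, 124, 122, 120, 122, 121, 121, 122, 120]
cheeknear [121, 121, 121, 125, 114, 13, 14, 21, 32, 73, 134, 134, 101, 66, 26, 20, 22, 22, 21, 22, 22, 20, 20, 22, 23, 20, 21, 21, 21, 21, 21, 22, 21, 19, 20, 18, 21, 20, 19, 20, 38, 59, 82, 96, 93, 98, 117, 124, 120, 121, 120, 121, 121, 120]
col [122, 120, 120, 121, 110, 143, 151, 49, 15, 65, 76, 72, 46, 21, 36, 138, 145, 148, 112, 54, 62, 38, 16, 14, 12, 14, 12, 13, 14, 18, 21, 22, 22, 21, 21, 20, 22, 22, 20, 20, 22, 21, 20, 21, 20, 22, 21, 22, 20, 21, 22, 22, 21, 22, 21, 22, 21, 20, 20, 19, 20, 20, 22, 21, 22, 21, 23, 21, 21, 21, 21, 20, 21, 22, 21, 22, 22, 20, 20, 20, 22, 21, 22, 21, 22, 22, 21, 20, 22, 21, 23, 22, 21, 20, 20, 20, 23, 20, 21, 18, 12, 126, 109, 112, 123, 54, 15, 53, 72, 73, 72, 71, 78, 120]
410 187 [ 0.6484 -0.2476  0.05  ]
397 197 [ 0.6286 -0.2222  0.043 ]
424 197 [ 0.6292 -0.2779  0.043 ]
397 260 [ 0.4999 -0.2218  0.043 ]
424 260 [ 0.5002 -0.277   0.043 ]
410 269 [ 0.4817 -0.2497  0.036 ]
```

Emit:
send_rows([
  {"xyz": [0.004,0.005,0],"delta_rot": [0.2,0.2,-0.2]},
  {"xyz": [0.003,0.003,0],"delta_rot": [0,0,0]},
  {"xyz": [0.001,0,0],"delta_rot": [0,0,0]},
  {"xyz": [0,0,0],"delta_rot": [0,0,0]},
])

```text
time_s: 17.5
tcp_pos: [0.5363, -0.0156, 0.0403]
eef_rot: [0.502, 0.499, -0.499, 0.501]
ft_force: [0.0, 0.6, -0.0]
gripper_width: 0.0854
```

Emit:
send_rows([
  {"xyz": [0,0,0],"delta_rot": [0,0,0]},
  {"xyz": [0,0,0],"delta_rot": [0,0,0]},
  {"xyz": [0,0,0],"delta_rot": [0,0,0]},
  {"xyz": [0,0,0],"delta_rot": [0,0,0]},
  {"xyz": [0,0,0],"delta_rot": [0,0,0]},
], hand=40, grip_force=80)

```text
time_s: 18.0
tcp_pos: [0.5369, -0.0152, 0.0418]
eef_rot: [0.502, 0.498, -0.498, 0.501]
ft_force: [0.2, -0.3, -2.1]
gripper_width: 0.0509
```

Emit:
send_rows([
  {"xyz": [-0.012,0,0],"delta_rot": [0,0,0]},
  {"xyz": [-0.025,0,0.005],"delta_rot": [0,0,0]},
  {"xyz": [-0.02,0,0.02],"delta_rot": [0,0,0]},
  {"xyz": [-0.01,0.003,0.035],"delta_rot": [0,0,0]},
  {"xyz": [0,0.006,0.035],"delta_rot": [0,0,0]},
  {"xyz": [0,0.006,0.035],"delta_rot": [0,0,0]},
  {"xyz": [0,0.006,0.035],"delta_rot": [0,0,0]},
  {"xyz": [0,0.004,0.025],"delta_rot": [0,0,0]},
  {"xyz": [0,0.002,0.015],"delta_rot": [0,0,0]},
  {"xyz": [0,0,0.006],"delta_rot": [0,0,0]},
  {"xyz": [0,0,0],"delta_rot": [0,0,0]},
])

```text
time_s: 19.1
tcp_pos: [0.56, -0.2318, 0.114]
eef_rot: [0.499, 0.502, -0.499, 0.5]
ft_force: [-0.0, 1.1, -4.1]
gripper_width: 0.0509
```

```bash
python3 - <<'E'
from m import *
for n in("top","side"): shot(n,n+"6")
for n in("top","side"):
    p,h,W=seg(n,n+"6"); H,S,V=h[...,0],h[...,1],h[...,2]; z=W[...,2]; x=W[...,0]; y=W[...,1]
    b=(y>-.35)&(y<-.15)&(x>.44)&(x<.72)&(z>.05)&(z<.13)
    stat("orange",W,b&(H>5)&(H<18)&(S>150)); stat("bat",W,b&(V>100))
plan([.566,-.253,.09],0.3)
p=seg("side","side6")[0]
cv2.imwrite("pics/c6.png",cv2.resize(p[110:290,240:440].astype(np.uint8)[:,:,::-1],None,fx=3,fy=3))
E
```

```text
orange 372 med [ 0.4899 -0.2329  0.1136] lo [ 0.479 -0.259  0.052] hi [ 0.666 -0.208  0.117] rect [ 573.5 -232.5] [189.9  53. ] 0.9
bat 1269 med [ 0.5258 -0.2247  0.1127] lo [ 0.479 -0.263  0.05 ] hi [ 0.671 -0.205  0.117] rect [ 578.7 -233.6] [ 71.7 205.2] 84.1
orange 117 med [ 0.4872 -0.2077  0.0993] lo [ 0.477 -0.243  0.054] hi [ 0.667 -0.202  0.117] rect [ 572.9 -225.1] [ 22.4 197.2] 81.4
bat 1526 med [ 0.5459 -0.2057  0.1019] lo [ 0.477 -0.257  0.051] hi [ 0.667 -0.197  0.117] rect [ 577.2 -230.7] [ 79.6 207.7] 82.9
19.2 [ 0.5603 -0.2301  0.114 ] [ 0.4986  0.5026 -0.4979  0.5009] [ 1.   1.1 -3.8] 0.0504
1 rows; d [ 0.0057 -0.0229 -0.024 ] rv [ 0.1  -0.14  0.06]
{"xyz": [0.0239, 0.0055, 0.023], "delta_rot": [0.1, -0.14, 0.06]}
```

View pics/c6.png

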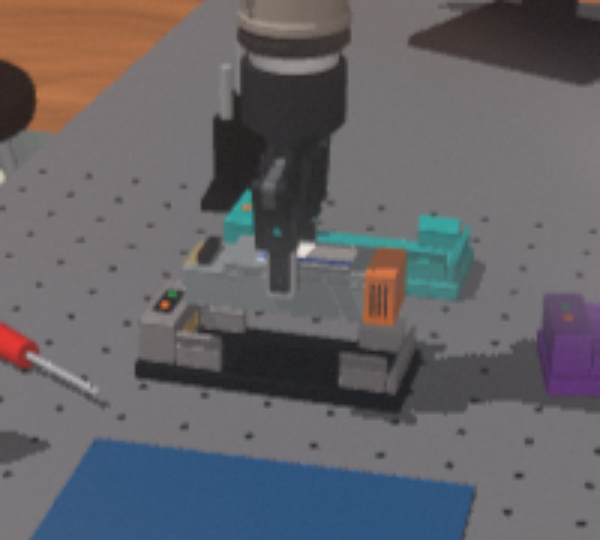

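The battery is held level above the charger, with its contacts (205,250) toward the block (165,300). Now I align and measure once more, in one frame.

Emit:
send_rows([
  {"xyz": [0.002,0.003,0.009],"delta_rot": [0.1,-0.1,0]},
  {"xyz": [0.003,0.003,0.008],"delta_rot": [0,0,0]},
  {"xyz": [0.003,0.001,0.003],"delta_rot": [0,0,0]},
  {"xyz": [0.002,0,0],"delta_rot": [0,0,0]},
  {"xyz": [0,0,0],"delta_rot": [0,0,0]},
  {"xyz": [0,0,0],"delta_rot": [0,0,0]},
])

```text
time_s: 19.8
tcp_pos: [0.5686, -0.2465, 0.1024]
eef_rot: [0.497, 0.504, -0.497, 0.502]
ft_force: [-0.1, 0.7, -4.3]
gripper_width: 0.0506
```

```bash
python3 - <<'E'
from m import *
for n in("top","side"): shot(n,n+"7")
for n in("top","side"):
    p,h,W=seg(n,n+"7"); H,S,V=h[...,0],h[...,1],h[...,2]; z=W[...,2]; x=W[...,0]; y=W[...,1]
    b=(y>-.35)&(y<-.17)&(x>.44)&(x<.72)
    stat("orange",W,b&(z>.075)&(z<.11)&(H>5)&(H<18)&(S>150))
    stat("block",W,b&(z>.042)&(z<.056)&(x>.64)&(x<.7)); stat("bat",W,b&(z>.085)&(z<.105)&((V>90)|(S>150)))
st()
p=seg("top","top7")[0]
cv2.imwrite("pics/c7.png",cv2.resize(p[150:300,340:480].astype(np.uint8)[:,:,::-1],None,fx=4,fy=4,interpolation=cv2.INTER_CUBIC))
E
```

```text
orange 339 med [ 0.4976 -0.2468  0.1021] lo [ 0.486 -0.274  0.081] hi [ 0.507 -0.223  0.105] rect [ 497.6 -248.6] [21.5 53.2] 2.6
block 462 med [ 0.6666 -0.2493  0.0495] lo [ 0.652 -0.288  0.044] hi [ 0.68  -0.216  0.053] rect [ 661.7 -252.5] [38.2 74.5] 2.7
bat 1237 med [ 0.5319 -0.2399  0.1013] lo [ 0.488 -0.272  0.091] hi [ 0.645 -0.219  0.105] rect [ 567.1 -245.2] [160.5  53.3] 2.8
orange 83 med [ 0.494  -0.2234  0.1001] lo [ 0.485 -0.241  0.076] hi [ 0.506 -0.217  0.106] rect [ 496.5 -230.5] [21.3 28.7] 5.7
block 188 med [ 0.664  -0.2322  0.0503] lo [ 0.648 -0.284  0.042] hi [ 0.678 -0.211  0.054] rect [ 664.1 -248.3] [35.2 81.2] 8.3
bat 876 med [ 0.5451 -0.2237  0.0998] lo [ 0.485 -0.27   0.086] hi [ 0.642 -0.213  0.105] rect [ 565.5 -242.8] [162.9  69.3] 5.9
19.9 [ 0.5686 -0.2465  0.1025] [ 0.4974  0.5042 -0.4968  0.5016] [ 0.1 -0.4 -4.6] 0.0505
```

View pics/c7.png

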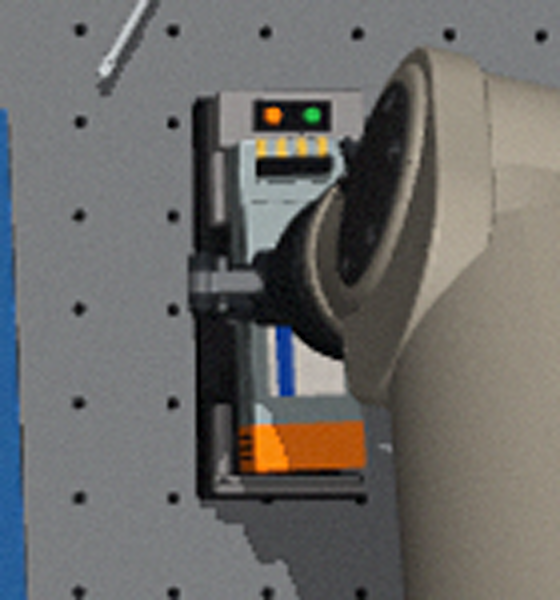

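```bash
python3 - <<'E'
from m import *
p,h,W=seg("top","top7"); H,S,V=h[...,0],h[...,1],h[...,2]; z=W[...,2]; x=W[...,0]; y=W[...,1]
b=(y>-.30)&(y<-.17)&(x>.46)&(x<.72)
def edge(m,lo,hi):
    ys=[];xs=[]
    for a in np.arange(lo,hi,.006):
        q=y[m&(x>=a)&(x<a+.006)]
        if len(q)>4: xs.append(a+.003); ys.append(np.max(q))
    f=np.polyfit(xs,ys,1); print(np.c_[xs,np.round(ys,4)].round(3).tolist(),"deg",np.degrees(np.arctan(f[0])).round(2),np.polyval(f,.566).round(4))
bm=b&(z>.093)&(z<.108)&(abs(x-.568)>.035)
edge(bm,.486,.65)
p,h,W=seg("top","top5"); z=W[...,2]; x=W[...,0]; y=W[...,1]
b=(y>-.31)&(y<-.19)&(x>.46)&(x<.69)
edge(b&(z>.009)&(z<.055),.475,.675)
y2=-y
def edge2(m):
    xs=[];ys=[]
    for a in np.arange(.475,.675,.006):
        q=y[m&(x>=a)&(x<a+.006)]
        if len(q)>4: xs.append(a);ys.append(q.min())
    f=np.polyfit(xs,ys,1);print("low edge deg",np.degrees(np.arctan(f[0])).round(2),np.polyval(f,.566).round(4))
edge2(b&(z>.009)&(z<.055))
for nm,lo,hi in(("near",.476,.52),("far",.612,.65)):
    m=b&(z>.038)&(z<.048)&(x>lo)&(x<hi); q=y[m]; print(nm,"outer",q.min().round(4),q.max().round(4),"inner",q[q>-.25].min().round(4),q[q<-.25].max().round(4))
E
```

```text
[[0.489, -0.223], [0.495, -0.222], [0.501, -0.223], [0.507, -0.223], [0.513, -0.223], [0.519, -0.222], [0.525, -0.222], [0.531, -0.222], [0.603, -0.219], [0.609, -0.218], [0.615, -0.218], [0.621, -0.218], [0.627, -0.218], [0.633, -0.218], [0.639, -0.219], [0.645, -0.218]] deg 1.88 -0.2205
[[0.478, -0.212], [0.484, -0.212], [0.49, -0.212], [0.496, -0.212], [0.502, -0.212], [0.508, -0.211], [0.514, -0.211], [0.52, -0.213], [0.526, -0.211], [0.532, -0.213], [0.538, -0.211], [0.544, -0.211], [0.55, -0.211], [0.556, -0.211], [0.562, -0.211], [0.568, -0.211], [0.574, -0.211], [0.58, -0.211], [0.586, -0.211], [0.592, -0.211], [0.598, -0.211], [0.604, -0.211], [0.61, -0.211], [0.616, -0.211], [0.622, -0.211], [0.628, -0.211], [0.634, -0.21], [0.64, -0.211], [0.646, -0.211], [0.652, -0.211], [0.658, -0.211], [0.664, -0.21], [0.67, -0.211], [0.676, -0.211]] deg 0.51 -0.2113
low edge deg 1.07 -0.2937
near outer -0.2927 -0.2176 inner -0.2202 -0.2551
far outer -0.2916 -0.2161 inner -0.2495 -0.2517
```

Emit:
send_rows([
  {"xyz": [0,-0.0005,0.004],"delta_rot": [0.8,0,0]},
  {"xyz": [0,0,0.002],"delta_rot": [0.4,0,0]},
  {"xyz": [0,0,0],"delta_rot": [0,0,0]},
  {"xyz": [0,0,0],"delta_rot": [0,0,0]},
])

```text
time_s: 20.3
tcp_pos: [0.5682, -0.2531, 0.103]
eef_rot: [0.503, 0.498, -0.502, 0.496]
ft_force: [0.1, 0.5, -4.1]
gripper_width: 0.0508
```

```bash
python3 -c "
from h import *
plan([.568,-.254,.07],-.8)"
```

```text
20.3 [ 0.5682 -0.2531  0.103 ] [ 0.5031  0.4983 -0.5025  0.4961] [ 0.1  0.5 -4.1] 0.0508
1 rows; d [-0.0002 -0.0009 -0.033 ] rv [ 0.16 -0.16  0.09]
{"xyz": [0.033, -0.0001, 0.001], "delta_rot": [0.16, -0.16, 0.09]}
```

Emit:
send_rows([
  {"xyz": [0.005,0,0.0005],"delta_rot": [0.1,-0.1,0]},
  {"xyz": [0.008,0,0],"delta_rot": [0,0,0]},
  {"xyz": [0.005,0,0],"delta_rot": [0,0,0]},
  {"xyz": [0.003,0,0],"delta_rot": [0,0,0]},
  {"xyz": [0.002,0,0],"delta_rot": [0,0,0]},
  {"xyz": [0,0,0],"delta_rot": [0,0,0]},
])

```text
time_s: 20.9
tcp_pos: [0.5677, -0.2531, 0.0771]
eef_rot: [-0.503, -0.498, 0.503, -0.496]
ft_force: [-0.2, 0.8, -3.4]
gripper_width: 0.0508
```

Emit:
send_rows([
  {"xyz": [0.003,0,0],"delta_rot": [0,0,0]},
  {"xyz": [0.003,0,0],"delta_rot": [0,0,0]},
  {"xyz": [0.003,0,0],"delta_rot": [0,0,0]},
  {"xyz": [0.002,0,0],"delta_rot": [0,0,0]},
  {"xyz": [0.001,0,0],"delta_rot": [0,0,0]},
])

```text
time_s: 21.4
tcp_pos: [0.5682, -0.2532, 0.0646]
eef_rot: [-0.503, -0.498, 0.503, -0.496]
ft_force: [-0.3, 0.4, -3.3]
gripper_width: 0.0506
```

Entering with no contact force, so I continue.

Emit:
send_rows([
  {"xyz": [0.002,0,0],"delta_rot": [0,0,0]},
  {"xyz": [0.002,0,0],"delta_rot": [0,0,0]},
  {"xyz": [0.002,0,0],"delta_rot": [0,0,0]},
  {"xyz": [0.002,0,0],"delta_rot": [0,0,0]},
])

```text
time_s: 21.8
tcp_pos: [0.5684, -0.2533, 0.0562]
eef_rot: [-0.503, -0.497, 0.503, -0.496]
ft_force: [0.5, -0.1, -4.1]
gripper_width: 0.0507
```

Emit:
send_rows([
  {"xyz": [0.001,0,0],"delta_rot": [0,0,0]},
  {"xyz": [0.001,0,0],"delta_rot": [0,0,0]},
  {"xyz": [0.001,0,0],"delta_rot": [0,0,0]},
])

```text
time_s: 22.1
tcp_pos: [0.5683, -0.2533, 0.0528]
eef_rot: [-0.503, -0.497, 0.503, -0.496]
ft_force: [-0.5, -0.3, -4.0]
gripper_width: 0.0508
```

Emit:
send_rows([
  {"xyz": [0.0008,0,0],"delta_rot": [0,0,0]},
  {"xyz": [0.0008,0,0],"delta_rot": [0,0,0]},
])

```text
time_s: 22.3
tcp_pos: [0.5683, -0.2533, 0.0518]
eef_rot: [-0.503, -0.497, 0.503, -0.496]
ft_force: [-5.1, 0.7, 10.0]
gripper_width: 0.0506
```

Contact came at the predicted seat height. Releasing and withdrawing.

Emit:
send_rows([
  {"xyz": [0,0,0],"delta_rot": [0,0,0]},
  {"xyz": [0,0,0],"delta_rot": [0,0,0]},
  {"xyz": [0,0,0],"delta_rot": [0,0,0]},
  {"xyz": [0,0,0],"delta_rot": [0,0,0]},
  {"xyz": [-0.01,0,0],"delta_rot": [0,0,0]},
  {"xyz": [-0.025,0,0],"delta_rot": [0,0,0]},
  {"xyz": [-0.04,0,0],"delta_rot": [0,0,0]},
  {"xyz": [-0.04,0,0],"delta_rot": [0,0,0]},
  {"xyz": [-0.04,0,0],"delta_rot": [0,0,0]},
  {"xyz": [-0.02,0,0],"delta_rot": [0,0,0]},
  {"xyz": [-0.01,0,0],"delta_rot": [0,0,0]},
  {"xyz": [0,0,0],"delta_rot": [0,0,0]},
], hand=85)

```text
time_s: 23.5
tcp_pos: [0.5698, -0.2536, 0.2501]
eef_rot: [0.504, 0.495, -0.502, 0.498]
ft_force: [0.3, 0.0, -0.6]
gripper_width: 0.0723
```

Emit:
send_rows([
  {"xyz": [0,0,-0.02],"delta_rot": [0,0,0]},
  {"xyz": [0,0,-0.035],"delta_rot": [0,0,0]},
  {"xyz": [0,0,-0.04],"delta_rot": [0,0,0]},
  {"xyz": [0,0,-0.04],"delta_rot": [0,0,0]},
  {"xyz": [0,0,-0.04],"delta_rot": [0,0,0]},
  {"xyz": [0,0,-0.04],"delta_rot": [0,0,0]},
  {"xyz": [0,0,-0.02],"delta_rot": [0,0,0]},
  {"xyz": [0,0,-0.01],"delta_rot": [0,0,0]},
  {"xyz": [0,0,0],"delta_rot": [0,0,0]},
])

```text
time_s: 24.4
tcp_pos: [0.5666, -0.0016, 0.2368]
eef_rot: [-0.5, -0.5, 0.508, -0.492]
ft_force: [0.0, -1.5, -0.3]
gripper_width: 0.0722
```

```bash
python3 - <<'E'
from m import *
for n in("top","side"): shot(n,n+"8")
for n in("top","side"):
    p,h,W=seg(n,n+"8"); H,S,V=h[...,0],h[...,1],h[...,2]; z=W[...,2]; x=W[...,0]; y=W[...,1]
    b=(y>-.29)&(y<-.21)&(x>.47)&(x<.66)
    stat("orange",W,b&(z>.02)&(z<.07)&(H>5)&(H<18)&(S>150)&(x<.53))
    for lo in(.49,.52,.56,.60):
        q=z[b&(x>lo)&(x<lo+.02)&(abs(y+.25)<.015)]; print(lo,np.nanmedian(q).round(4))
    stat("yellow",W,(y>.15)&(y<.4)&(x>.45)&(x<.6)&(H>22)&(H<33)&(S>150)&(z>.09))
a=seg("top","top8")[0][150:290,380:480];c=seg("side","side8")[0][180:270,180:440]
A=cv2.resize(a.astype(np.uint8)[:,:,::-1],(330,462));B=cv2.resize(c.astype(np.uint8)[:,:,::-1],(460,159))
o=np.zeros((462,790,3),np.uint8);o[:,:330]=A;o[:159,330:]=B
o[170:462,330:]=cv2.resize(seg("top","top8")[0].astype(np.uint8)[60:440,40:560,::-1],(460,292)); cv2.imwrite("pics/c8.png",o)
st()
E
```

```text
orange 305 med [ 0.4978 -0.2526  0.051 ] lo [ 0.488 -0.284  0.027] hi [ 0.508 -0.228  0.055] rect [ 497.  -256.5] [22.4 58.5] 0.1
0.49 0.0513
0.52 0.0514
0.56 0.0515
0.6 0.0501
yellow 142 med [0.5027 0.2427 0.0993] lo [0.497 0.227 0.092] hi [0.51  0.26  0.103] rect [503.6 243.7] [13.3 34.7] 0.5
orange 162 med [ 0.4943 -0.2454  0.0522] lo [ 0.484 -0.279  0.029] hi [ 0.506 -0.225  0.055] rect [ 495.7 -251. ] [22.5 59.3] 2.1
0.49 0.0533
0.52 0.0533
0.56 0.0532
0.6 0.0523
yellow 85 med [0.5031 0.2463 0.1017] lo [0.498 0.229 0.1  ] hi [0.508 0.262 0.103] rect [503.3 245.5] [33.8 10.9] 88.6
24.5 [ 0.5668 -0.0043  0.237 ] [-0.5008 -0.4982  0.5088 -0.492 ] [ 0.5 -0.3 -0.4] 0.0725
```

View pics/c8.png

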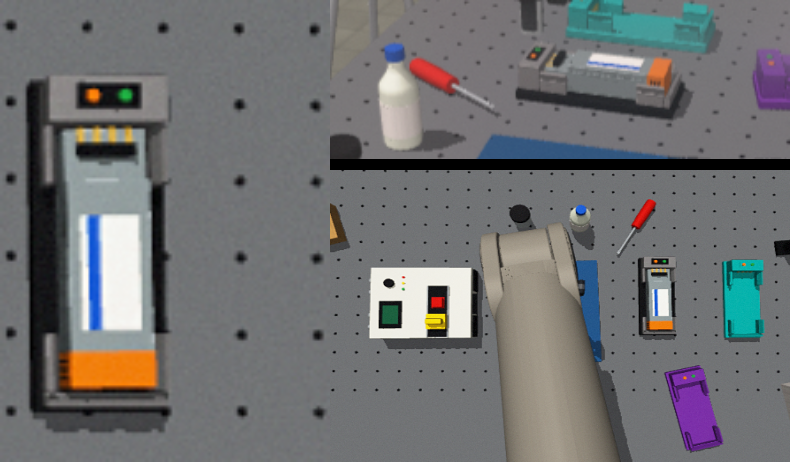

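The battery sits flat in the charger, its top at 0.051–0.053 along its length against 0.052 expected. It lies between the cheeks with its contacts at the block, and the bystanders are where they were. Handing in.

```bash
python3 -c "
from h import *
print(job_done()); st()"
```

```text
the job is handed in; nothing more can be done
None
the job is handed in; nothing more can be done
```

I did the whole job in the order asked and handed it in at about 24.5 s on the robot's clock. The hand-in reports no verdict.

- **Catch and button:** I slid the catch 48 mm to its stop. Pressing the red button to the bottom sprang the battery out.
- **Battery:** I drew it out straight by the orange end, laid it on the blue mat and let go. I then took it round its middle and lowered it into the grey and black charger, contact end to the block.

**Last checks:**
- The battery lies flat: its top is 51–53 mm above the table along its length in both cameras, against 52 mm expected. It is between the cheeks and possibly turned about 1° within their play.
- The catch is still fully aside.
- The canister, bottle, screwdriver and look-alike chargers show no movement in the pictures; I judged this by eye.
- The gripper is well clear of everything.

**Forces and disagreements:**
- The wrist force briefly read about 47 N pressing the button and 59 N setting the battery on the mat. Both are under the 120 N limit. They came through the fingertips and the held battery, so I do not expect the 40 N body limit to apply.
- The two cameras differed by 1–5 mm on the charger and the battery's orange end. The battery still went in with no measurable force until it touched the seat floor.

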